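Slide the tin lids out over the edge of the packing board

TASK

Two black tin lids lie flat on the white packing board, where gloved fingers cannot get under them. With the fingertips, slide each lid across the board to its long edge farthest from the robot until a third of its width (30 mm) sticks out over that edge, and leave both lying there flat, ready for the next packer to take by the rim. Push the lids gently without lifting or flicking them, and leave the jar, the lids in the tray and everything else where it stands.

Things in the scene. Friction and masses are not known exactly. Their poses are not given: they have to be found in the camera images.
- lid_a: One of two equal round black-lacquered tin lids with a bare metal rim, 90 mm in diameter, 9 mm thick, flat on both sides, about 45 g, too wide for most grippers. Lies flat and loose on the board. Origin: centre of its underside; z up.
- lid_b: One of two equal round black-lacquered tin lids with a bare metal rim, 90 mm in diameter, 9 mm thick, flat on both sides, about 45 g, too wide for most grippers. Lies flat and loose on the board. Origin: centre of its underside; z up.
- board_edge (a point): Middle of the upper rim of the far long edge of the white packing board, a fixed block 300 mm deep, 460 mm wide, 30 mm high, turned up to 10 degrees. x: level, square to the edge, outward from the robot; y along the edge; z up. The board's top is z = 0, x -300 to 0, y -230 to 230 mm. A lid sticking out 30 mm has its centre at x = -15 mm; past 0 it tips off. Bare bench lies beyond.
- jar: Bystander: small glass jar of dark roe with a gold screw lid, 61 mm in diameter, 46 mm high, standing on the board in line with the two lids (which of the three places it has varies; places are about 135 mm apart along the edge). Origin: centre of its underside.
- tin_tray: Bystander: open bare tin, 89 mm in diameter, 28 mm high, standing in the big white tray (600 x 400 x 85 mm, on the left of the bench). Origin: centre of its underside.
- tin_scale: Bystander: open bare tin, 89 mm in diameter, 28 mm high, on the steel pan of the white and red scale (250 x 270 mm, pan 72 mm high, on the right of the bench). Origin: centre of its underside.
- blue_tin: Bystander: closed blue bulk tin, 174 mm in diameter, 76 mm high, on the right of the bench. Origin: centre of its underside.
- knife: Bystander: palette knife with a black handle, about 258 mm long, 14 mm high, lying along the bench beyond the board. Origin: underside of the knife, near the blade end of the handle, 92 mm from the handle's butt; x along it towards the blade's tip.
- cap: Bystander: loose gold screw cap, 61 mm in diameter, 10 mm high, lying in the big white tray. Origin: centre of its underside.
Mind the look-alikes: they are no part of the job. What is shaped like the lid_b but purple is not meant.

How it is judged (in metres and radians):
At the end, for the whole second after the job is handed in: Both black lids lie flat and at rest on the board, each sticking out 30 mm (within 8 mm) over the far long edge, with its centre at least 40 mm in from the board's ends (x of lid_a in the frame of board_edge between -0.023 and -0.007 m and y of lid_a in the frame of board_edge between -0.19 and 0.19 m and z of lid_a in the frame of board_edge between -0.004 and 0.004 m and angle between each of lid_a, lid_b's own z axis and vertical below 0.05 rad and linear speed of each of lid_a, lid_b below 0.01 m/s and x of lid_b in the frame of board_edge between -0.023 and -0.007 m and y of lid_b in the frame of board_edge between -0.19 and 0.19 m and z of lid_b in the frame of board_edge between -0.004 and 0.004 m); the robot touches nothing.
It fails at once if a lid is lifted more than 10 mm off the board or tipped up (z of any of lid_a, lid_b in the frame of board_edge above 0.01 m or angle between any of lid_a, lid_b's own z axis and vertical above 0.3 rad).
It fails at once if a lid is flicked (moves faster than 0.4 m/s) (linear speed of any of lid_a, lid_b above 0.4 m/s).
It fails at once if the jar or another bystander is moved more than 15 mm (distance of any of jar, tin_tray, cap, tin_scale, blue_tin, knife from where it was at the start of the episode above 0.015 m).
It also fails if it takes over 61 s, if anything falls off the work surface, if the arm or the gripper's body presses on something with over 40 N, if the wrist force passes 120 N, or if a joint passes its speed limit or range.

ROBOT

A 6-joint arm with a two-finger parallel gripper is mounted at the origin on the work surface. World frame = base frame: x ahead of the robot, y to its left, z up, the work surface at z = 0. Lengths are in m, angles in degrees, forces in N, time in s.
With the tool pointing down it reaches from about 0.275 to 0.85 m from the base axis. Payload 5.2 kg.
Tool frame: the origin (TCP) lies at the very end of the fingers, on their centre line; the grasp point (between the pads) lies 19 mm behind it (manip.pinch_z is the distance from the TCP to the grasp point, in m); z points along the fingers, y is the line along which they close (so a half turn about z gives the same grasp; the last joint's range is limited). The gripper opens to 85 mm and grips with 20 to 120 N. Pads are 22 mm wide; open, the fingers measure 114 mm over their backs; the gripper's body (76 mm by 85 mm) begins 54 mm behind the grasp point. The pads swing forward as they close: fully open they stand 13 mm farther back than shut.
Start: joints at [63.037, 14.817, 87.949, -0, 77.235, -11.62], TCP at [0.146, 0.53, 0.231] pointing down, gripper open.
Joint ranges: [-179.93, 179.93], [-52.35, 119.4], [10.71, 147.94], [-69.91, 249.91], [12.55, 155.21], [-178.61, 178.61]. Speed limits (degrees/s): [147.25, 147.25, 180, 180, 180, 180].

INTERFACE

Orientations are given as [roll, pitch, yaw] about the fixed x, y, z axes, in that order (R = Rz(yaw) Ry(pitch) Rx(roll)).
In Python, from workcell import sensors, cams, job, manip gives the robot as it stands.
- The arm moves only by the shell command python3 -m handwheel 'ROWS' [FORCE]. ROWS is JSON, a list of rows, each a list of 3 entries, a list of its own where there are three numbers: the shift along the tool's x, y, z in m, then the turn, a rotation vector about the tool's x, y, z in rad, then the finger opening in m, from 0 to 0.0854. In form: [[[x, y, z], [ax, ay, az], hand], ...]. A call has 1 to 10 rows; each row is the pose to reach, as a shift and turn from the pose commanded when the call began, along the tool's axes at that moment; what a row does not reach only later rows make up. A row lasts 1/8 s, in which the tool goes at most 62.5 mm and 10.7 degrees, less where a joint would pass 70% of its speed; a pose out of reach is approached as far as the arm can. A call with a gripper value outside its range is refused whole. The fingers move at their own pace and stop on an object; FORCE is the grip in N (left out, the last holds). Time passes only in rows, so rows that repeat a pose let the fingers close. It gives the time, the measured TCP pose, the force, the opening and the grip force at its end, in the units of the state.
- sensors.get_state(): the state, without advancing time (a new reading comes with each control period).
- cams.read_camera(name): name is "side" or "top" or "wrist"; returns a dict with "img" (400x640x3 uint8, red, green, blue), "range_z" (400x640 float32, m along the optical axis (not along the pixel's ray), 0 where there is no reading), "mtx" (3x3 intrinsics, pixels), "xyz" and "attitude" of the camera in the world; the wrist camera has in their place "T_tool_cam" (4x4, takes a point from camera to tool coordinates, whose origin is the TCP and whose axes are the flange's). Camera axes: x right, y up, looking along -z (the intrinsics and any distortion apply to the point x, -y, -z); pixel columns grow to the right and rows downward; lengths in m; the calibration is good to about 2 mm. A picture is of the moment at which its call begins: read the wrist's pose just before it.
- job.job_done(): hands the job in; it is judged then, once.
The state is a dict: "clock": time; "joint_pos": joint angles; "qvel": joint speeds; "joint_efforts": joint torques, N m; "eef_pos": TCP position; "tool_rot": TCP orientation; "wrist_force": force on the tool from outside, world axes, zero at the start; "wrist_torque": the same for the moment, N m; "opening": finger opening in m; "gripper_force": force on a finger pad.
Only numpy, scipy, OpenCV 4.12 (cv2) and the standard library are available. Lean on these libraries where they do the work, as an engineer would, in place of code of your own. Each camera call takes 0.05 s, during which the arm holds its last target. There are 200 camera calls.

## Working session

There is one attempt and no reset: what is moved stays moved. The work goes in short steps, Python scripts to look and compute and a shell command to move; the robot and the scene stay as the last step left them, time stands still between calls to the robot, and variables do not carry over. Pictures are saved under pics/ and viewed, at most 10 in all, crops included, and the job is handed in when it is done.

```bash
mkdir -p pics
cat > h.py <<'E'
import numpy as np, cv2
from scipy.spatial.transform import Rotation as R
from workcell import sensors, cams, job, manip
def shot(n,name=None):
    s=sensors.get_state(); c=cams.read_camera(n)
    if name: cv2.imwrite('pics/'+name,c['img'][:,:,::-1])
    return s,c
def world(c,u,v,z):
    K=np.array(c['mtx']); d=np.array([(u-K[0,2])/K[0,0],-(v-K[1,2])/K[1,1],-1.])
    a=np.array(c['attitude']); M=a if a.shape==(3,3) else R.from_euler('xyz',a,degrees=True).as_matrix()
    d=M@d; p=np.array(c['xyz']); return p+d*(z-p[2])/d[2]
E
python3 - <<'E'
from h import *
s,c=shot('top','top.png'); print(s); print({k:c[k] for k in c if k not in('img','range_z')})
E
```

```text
{'clock': 0.0, 'joint_pos': array([ 6.30342836e+01,  1.48590506e+01,  8.80119568e+01, -3.14151753e-04,
        7.72343487e+01, -1.16199786e+01]), 'qvel': array([ 0.02187326, -0.09179291,  0.02825714, -0.05532601,  0.05883309,
       -0.03192506]), 'joint_efforts': array([-1.26240673e-03, -4.46012986e+01, -2.90574360e+01, -4.65048342e-04,
        1.14025935e-02,  1.65797360e-05]), 'eef_pos': array([0.14528982, 0.52991041, 0.2304705 ]), 'tool_rot': array([-1.79896741e+02, -2.09207738e-02,  1.64654313e+02]), 'wrist_force': array([ 0.0802234 , -0.41379161,  0.08815747]), 'wrist_torque': array([ 0.03021289, -0.00319972,  0.02101919]), 'gripper_force': 0.0, 'opening': 0.08558035317038062}
{'mtx': array([[506.66278556,   0.        , 314.17894733],
       [  0.        , 506.66278556, 196.53763671],
       [  0.        ,   0.        ,   1.        ]]), 'xyz': array([ 0.40876552, -0.00962677,  1.74021238]), 'attitude': array([ 2.99168585e+00, -3.52246390e-02, -9.11104106e+01])}
```

View pics/top.png

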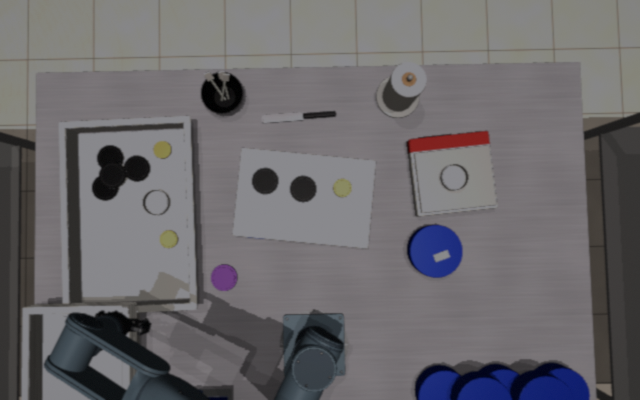

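The top view shows the board with far corners at about (240,149) and (376,159). These could be taken for the lids:
- the black lids on the board at (265,181) and (303,188), which are the ones I choose
- the black tray lids at (110,157), (137,168), (113,175) and (105,188)
- the purple lid at (224,277)
- the black cup at (222,95)

The jar is at (342,187). Next is a close crop to check the choice.

Run:
```python
from h import *
i=cv2.imread('pics/top.png')[135:260,220:390]
cv2.imwrite('pics/crop.png',cv2.resize(np.clip(i*1.5,0,255).astype('uint8'),None,fx=4.7,fy=4.7,interpolation=cv2.INTER_CUBIC))
```

```text
(no output)
```

View pics/crop.png

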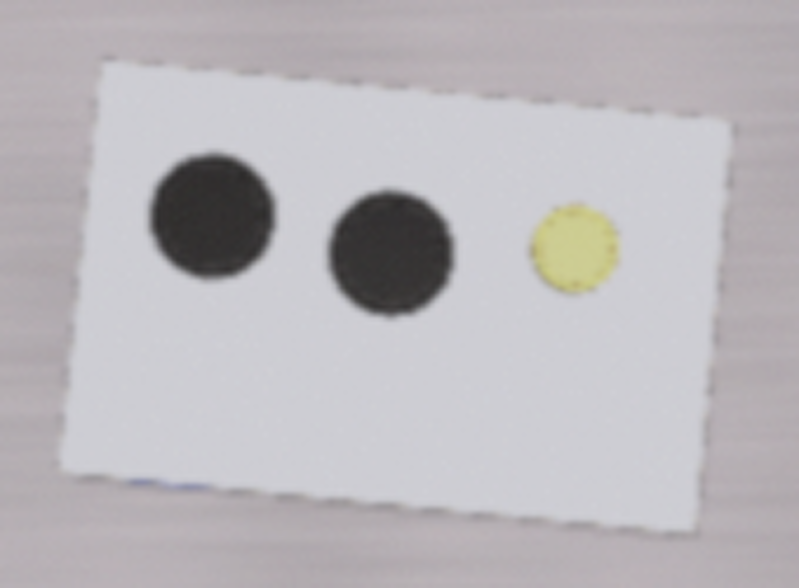

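The crop confirms two plain black discs, centred at crop pixels (213,216) and (391,253), on the white board with the jar at (576,249). The far edge runs from (104,62) to (732,121). I'll refine these with code.

```bash
cat >> h.py <<'E'
def dark(c,lo,r):
    "centroid of black blob near lo within r px"
    g=c['img'].max(2); m=((g<70)).astype('uint8'); n,l,st,ce=cv2.connectedComponentsWithStats(m)
    return [(ce[i],st[i][4]) for i in range(1,n) if np.hypot(*(ce[i]-lo))<r and st[i][4]>150]
def uvw(F,p): return F[1].T@(np.array(p)-F[0])
E
python3 - <<'E'
from h import *
s,c=shot('top')
cor=[world(c,220+a/4.7-.4,135+b/4.7-.4,.03) for a,b in((104,62),(732,121),(695,531),(61,470))]
cor=np.array(cor); print(cor.round(4))
print(np.linalg.norm(cor[1]-cor[0]),np.linalg.norm(cor[3]-cor[0]))
y=cor[0]-cor[1]+cor[3]-cor[2]; y/=np.linalg.norm(y); x=np.array([y[1],-y[0],0]); M=np.stack([x,y,[0,0,1]],1)
o=cor.mean(0)+.15*x; print('edge',o,'yaw',np.degrees(np.arctan2(x[1],x[0])))
np.savez('F.npz',o=o,M=M)
for g in((265,181),(303,188)):
    for ce,n in dark(c,g,8):
        p=world(c,*ce,.039); print('lid',ce,n,p.round(4),uvw((o,M),p).round(4))
p=world(c,342,187.5,.076);print('jar',p,uvw((o,M),p))
d=c['range_z']; print('range board/lid',d[220,300],d[188,303])
print(world(c,320,115,.01),world(c,280,118,.01))
E
```

```text
[[ 0.6686  0.2304  0.03  ]
 [ 0.617  -0.2223  0.03  ]
 [ 0.3228 -0.1882  0.03  ]
 [ 0.3751  0.2647  0.03  ]]
0.45565549897395297 0.2955087534593673
edge [0.64492966 0.00405708 0.03      ] yaw -6.546257075248958
lid [264.7961165  180.56504854] 515 [0.5547 0.1528 0.039 ] [-0.1066  0.1375  0.009 ]
lid [302.84496124 188.45348837] 516 [0.5256 0.0252 0.039 ] [-0.121   0.0074  0.009 ]
jar [ 0.52372258 -0.10449127  0.076     ] [-0.10804174 -0.12165888  0.046     ]
range board/lid 1.70427 1.7045734
[ 0.78028673 -0.03797009  0.01      ] [0.77249883 0.10010862 0.01      ]
```

```bash
cat >> h.py <<'E'
def F():
    f=np.load('F.npz'); return f['o'],f['M']
def togo(u,v,z):
    "shift in present tool axes to board point u,v, world z; and turn about tool z to bring tool x along -board x"
    s=sensors.get_state(); T=R.from_euler('xyz',s['tool_rot'],degrees=True).as_matrix(); o,M=F()
    p=o+M@np.array([u,v,0]); p[2]=z
    dR=T.T@np.stack([-M[:,0],M[:,1],[0,0,-1]],1)
    print('t',s['clock'],'shift',(T.T@(p-s['eef_pos'])).round(4),'rot',R.from_matrix(dR).as_rotvec().round(4),'uvw',uvw((o,M),s['eef_pos']).round(4),'F',s['wrist_force'].round(2))
E
python3 -c "
from h import *
togo(-.185,.1375,.12)"
```

```text
t 0.1 shift [-0.4172 -0.2672  0.1109] rot [-0.0016 -0.0005 -0.1536] uvw [-0.5563  0.4655  0.2006] F [0.15 0.66 0.22]
```

```bash
python3 -m handwheel '[[[-0.05,-0.032,0],[0,0,-0.05],0.045],[[-0.1,-0.064,0],[0,0,-0.1],0.045],[[-0.15,-0.096,0],[0,0,-0.154],0.045],[[-0.2,-0.128,0],[0,0,-0.154],0.045],[[-0.25,-0.16,0],[0,0,-0.154],0.045],[[-0.3,-0.192,0],[0,0,-0.154],0.045],[[-0.35,-0.224,0],[0,0,-0.154],0.045],[[-0.4,-0.256,0.03],[0,0,-0.154],0.045],[[-0.417,-0.267,0.08],[0,0,-0.154],0.045],[[-0.417,-0.267,0.11],[0,0,-0.154],0.045]]'; python3 -m handwheel '[[[0,0,0],[0,0,0],0.045],[[0,0,0],[0,0,0],0.045]]'
python3 - <<'E'
from h import *
togo(-.185,.1375,.05)
s,c=shot('wrist','w1.png'); print(np.array(c['T_tool_cam']).round(4),s['opening'])
E
```

```text
clock: 1.35
eef_pos: [0.477, 0.1605, 0.1186]
tool_rot: [-179.9, -0.2, 173.3]
wrist_force: [-0.4, 1.1, 0.2]
opening: 0.045
gripper_force: 0.0
clock: 1.6
eef_pos: [0.4775, 0.1629, 0.1223]
tool_rot: [180.0, 0.1, 173.5]
wrist_force: [0.0, 0.6, 0.6]
opening: 0.0445
gripper_force: 0.0
t 1.6 shift [ 0.0007 -0.0013  0.0723] rot [0.0003 0.0012 0.0009] uvw [-0.1844  0.1387  0.0923] F [0.01 0.6  0.58]
[[ 7.000e-04  9.655e-01  2.606e-01  6.640e-02]
 [ 1.000e+00 -6.000e-04 -5.000e-04 -1.000e-04]
 [-3.000e-04  2.606e-01 -9.655e-01 -1.422e-01]
 [ 0.000e+00  0.000e+00  0.000e+00  1.000e+00]] 0.04450123044688209
```

View pics/w1.png

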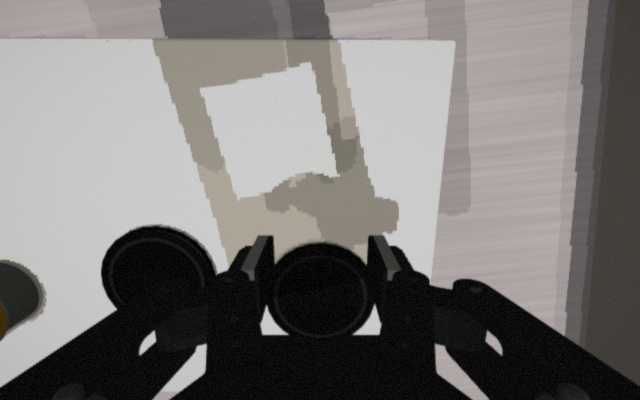

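The wrist view shows the lid at (322,290), centred between the fingers, which are at columns 265 and 377. The near board edge is at row 40. I'll descend and feel for the board.

```bash
python3 -m handwheel '[[[0,-0.001,0.04],[0,0,0],0.045],[[0,-0.001,0.07],[0,0,0],0.045],[[0,-0.001,0.078],[0,0,0],0.045],[[0,-0.001,0.08],[0,0,0],0.045],[[0,-0.001,0.082],[0,0,0],0.045],[[0,-0.001,0.084],[0,0,0],0.045],[[0,-0.001,0.084],[0,0,0],0.045],[[0,-0.001,0.084],[0,0,0],0.045]]'
python3 -c "
from h import *
togo(-.185,.1375,.035)"
```

```text
clock: 2.65
eef_pos: [0.477, 0.1616, 0.0375]
tool_rot: [180.0, 0.0, 173.5]
wrist_force: [-0.3, 0.3, -0.2]
opening: 0.0452
gripper_force: 0.0
t 2.65 shift [0.0002 0.0001 0.0025] rot [0.0001 0.0004 0.0005] uvw [-0.1848  0.1374  0.0075] F [-0.26  0.32 -0.24]
```

```bash
python3 -m handwheel '[[[0,0,0.003],[0,0,0],0.045],[[0,0,0.004],[0,0,0],0.045],[[0,0,0.004],[0,0,0],0.045]]';python3 -m handwheel '[[[0,0,0.001],[0,0,0],0.045],[[0,0,0.002],[0,0,0],0.045],[[0,0,0.002],[0,0,0],0.045]]';python3 -m handwheel '[[[0,0,0.001],[0,0,0],0.045],[[0,0,0.002],[0,0,0],0.045],[[0,0,0.002],[0,0,0],0.045]]'
```

```text
clock: 3.02
eef_pos: [0.4767, 0.1616, 0.0331]
tool_rot: [-180.0, -0.0, 173.5]
wrist_force: [0.8, -0.1, -0.1]
opening: 0.0447
gripper_force: 0.0
clock: 3.4
eef_pos: [0.4768, 0.1616, 0.0312]
tool_rot: [-180.0, -0.0, 173.5]
wrist_force: [-0.5, 0.2, -0.1]
opening: 0.0449
gripper_force: 0.0
clock: 3.78
eef_pos: [0.4768, 0.1616, 0.0292]
tool_rot: [-180.0, -0.0, 173.5]
wrist_force: [-0.5, 0.2, 0.6]
opening: 0.0449
gripper_force: 0.0
```

```bash
python3 -m handwheel '[[[0,0,0.001],[0,0,0],0.045],[[0,0,0.002],[0,0,0],0.045],[[0,0,0.002],[0,0,0],0.045]]'; python3 -m handwheel '[[[-0.01,0,0],[0,0,0],0.045],[[-0.02,0,0],[0,0,0],0.045],[[-0.025,0,0],[0,0,0],0.045],[[-0.03,0,0],[0,0,0],0.045],[[-0.037,0,0],[0,0,0],0.045],[[-0.045,0,0],[0,0,0],0.045],[[-0.053,0,0],[0,0,0],0.045],[[-0.06,0,0],[0,0,0],0.045],[[-0.065,0,0],[0,0,0],0.045],[[-0.065,0,0],[0,0,0],0.045]]'
python3 - <<'E'
from h import *
togo(-.065,.1375,.027)
s,c=shot('top','t2.png')
i=cv2.imread('pics/t2.png')[120:270,210:400]
cv2.imwrite('pics/crop2.png',cv2.resize(np.clip(i*1.5,0,255).astype('uint8'),None,fx=4,fy=4,interpolation=cv2.INTER_CUBIC))
E
```

```text
clock: 4.15
eef_pos: [0.4769, 0.1616, 0.0278]
tool_rot: [-180.0, 0.0, 173.5]
wrist_force: [-1.4, -0.8, 5.8]
opening: 0.0448
gripper_force: 2.8
clock: 5.4
eef_pos: [0.5402, 0.1545, 0.0278]
tool_rot: [-180.0, -0.1, 173.5]
wrist_force: [-4.9, 0.5, 9.1]
opening: 0.0451
gripper_force: 4.5
t 5.4 shift [-0.0562 -0.0001  0.0007] rot [-0.0001 -0.0024  0.0007] uvw [-0.1212  0.1375 -0.0022] F [-4.91  0.49  9.1 ]
```

View pics/crop2.png

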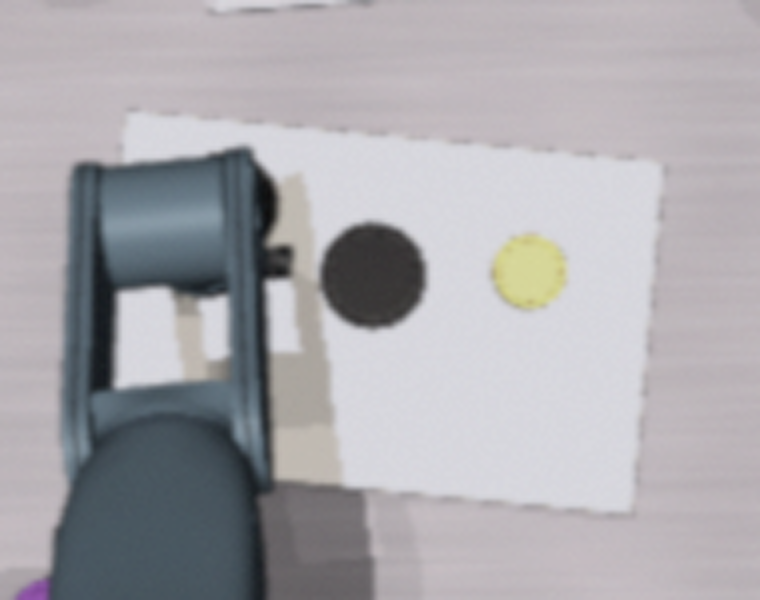

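The arm hides the pushed lid, at about (170,220) in the crop. The middle lid at (373,275) and the jar at (530,270) are undisturbed. The tips graze the board, so I'll raise them 2 mm, push most of the way, then back off and look.

```bash
python3 -m handwheel '[[[0,0,-0.002],[0,0,0],0.045],[[-0.006,0,-0.002],[0,0,0],0.045],[[-0.013,0,-0.002],[0,0,0],0.045],[[-0.02,0,-0.002],[0,0,0],0.045],[[-0.027,0,-0.002],[0,0,0],0.045],[[-0.033,0,-0.002],[0,0,0],0.045],[[-0.038,0,-0.002],[0,0,0],0.045],[[-0.04,0,-0.002],[0,0,0],0.045],[[-0.041,0,-0.002],[0,0,0],0.045],[[-0.041,0,-0.002],[0,0,0],0.045]]'
python3 -c "
from h import *
togo(-.065,.1375,.027)"
python3 -m handwheel '[[[0.01,0,0],[0,0,0],0.045],[[0.03,0,0],[0,0,0],0.045],[[0.06,0,0],[0,0,0],0.045],[[0.1,0,-0.01],[0,0,0],0.045],[[0.15,-0.02,-0.05],[0,0,0],0.045],[[0.17,-0.07,-0.07],[0,0,0],0.045],[[0.17,-0.11,-0.07],[0,0,0],0.045],[[0.17,-0.13,-0.07],[0,0,0],0.045],[[0.17,-0.13,-0.07],[0,0,0],0.045]]'
python3 - <<'E'
from h import *
o,M=F(); togo(-.185,.0074,.12)
s,c=shot('top','t3.png')
for ce,n in dark(c,(280,178),35): p=world(c,*ce,.039); print(ce,n,uvw((o,M),p).round(4))
i=cv2.imread('pics/t3.png')[120:270,210:400]
cv2.imwrite('pics/crop3.png',cv2.resize(np.clip(i*1.5,0,255).astype('uint8'),None,fx=4,fy=4,interpolation=cv2.INTER_CUBIC))
E
```

```text
clock: 6.7
eef_pos: [0.5821, 0.1496, 0.0293]
tool_rot: [-180.0, -0.0, 173.5]
wrist_force: [-0.0, -0.2, 0.1]
opening: 0.045
gripper_force: 0.0
t 6.7 shift [-0.014   0.0001  0.0023] rot [-0.     -0.0001  0.0005] uvw [-0.079   0.1374 -0.0007] F [-0.02 -0.18  0.1 ]
clock: 7.82
eef_pos: [0.3979, 0.039, 0.0995]
tool_rot: [-180.0, 0.0, 173.3]
wrist_force: [-0.8, -0.2, -0.0]
opening: 0.0449
gripper_force: 0.0
t 7.825 shift [-0.0644  0.001  -0.0204] rot [-0.      0.0004 -0.0021] uvw [-0.2494  0.0065  0.0695] F [-0.84 -0.16 -0.01]
[267.22460938 158.14453125] 512 [-0.0303  0.1369  0.009 ]
[302.79337232 188.47758285] 513 [-0.121   0.0076  0.009 ]
```

View pics/crop3.png

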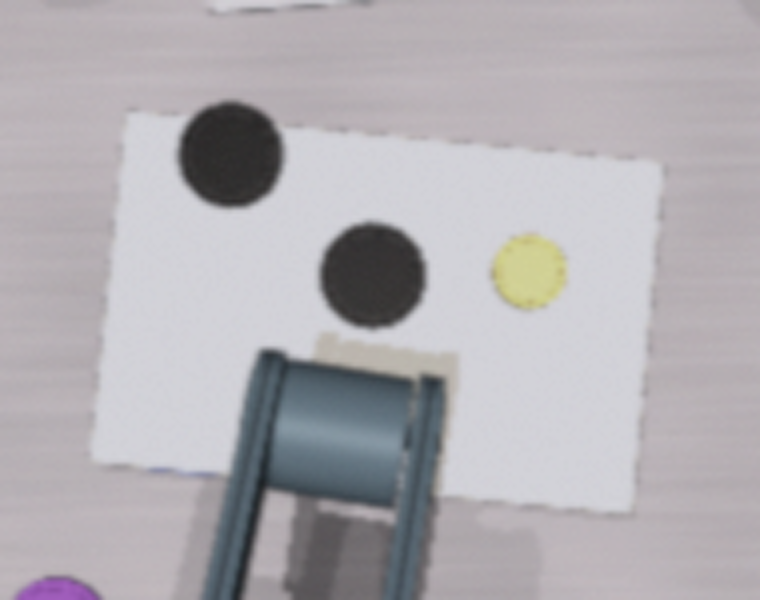

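Lid one now sits at u = -0.030 m, at crop pixel (231,155), so it has 15 mm left to go. The tool ended 48.7 mm behind it. The middle lid is untouched, so I'll push it next, to tool u = -0.064.

```bash
python3 -m handwheel '[[[-0.03,0.001,0.02],[0,0,0],0.045],[[-0.064,0.001,0.045],[0,0,0],0.045],[[-0.064,0.001,0.065],[0,0,0],0.045],[[-0.064,0.001,0.07],[0,0,0],0.045],[[-0.064,0.001,0.07],[0,0,0],0.045],[[-0.075,0.001,0.07],[0,0,0],0.045],[[-0.08,0.001,0.07],[0,0,0],0.045],[[-0.085,0.001,0.07],[0,0,0],0.045],[[-0.09,0.001,0.07],[0,0,0],0.045],[[-0.095,0.001,0.07],[0,0,0],0.045]]'
python3 -m handwheel '[[[-0.007,0,0],[0,0,0],0.045],[[-0.014,0,0],[0,0,0],0.045],[[-0.022,0,0],[0,0,0],0.045],[[-0.03,0,0],[0,0,0],0.045],[[-0.038,0,0],[0,0,0],0.045],[[-0.046,0,0],[0,0,0],0.045],[[-0.054,0,0],[0,0,0],0.045],[[-0.06,0,0],[0,0,0],0.045],[[-0.065,0,0],[0,0,0],0.045],[[-0.065,0,0],[0,0,0],0.045]]'
python3 -c "
from h import *
togo(-.064,.0075,.0295)"
```

```text
clock: 9.12
eef_pos: [0.4933, 0.0298, 0.0293]
tool_rot: [180.0, -0.0, 173.5]
wrist_force: [-0.1, 0.4, 0.3]
opening: 0.045
gripper_force: 0.3
clock: 10.38
eef_pos: [0.558, 0.0224, 0.0293]
tool_rot: [-180.0, 0.0, 173.5]
wrist_force: [-0.5, 0.2, 0.1]
opening: 0.0449
gripper_force: 0.0
t 10.375 shift [-0.0244 -0.0009 -0.0002] rot [-0.      0.0004  0.0004] uvw [-0.0884  0.0084 -0.0007] F [-0.46  0.17  0.15]
```

Finish lid 2, back off, then shift across to lid 1.

```bash
python3 -m handwheel '[[[-0.006,0,0],[0,0,0],0.045],[[-0.012,0,0],[0,0,0],0.045],[[-0.017,0,0],[0,0,0],0.045],[[-0.021,0,0],[0,0,0],0.045],[[-0.023,0,0],[0,0,0],0.045],[[-0.024,0,0],[0,0,0],0.045],[[-0.024,0,0],[0,0,0],0.045]]'
python3 -m handwheel '[[[0.01,0,0],[0,0,0],0.045],[[0.03,0,0],[0,0,0],0.045],[[0.05,0.02,-0.03],[0,0,0],0.045],[[0.05,0.07,-0.03],[0,0,0],0.045],[[0.05,0.11,-0.03],[0,0,0],0.045],[[0.05,0.129,-0.03],[0,0,0],0.045],[[0.05,0.129,-0.01],[0,0,0],0.045],[[0.05,0.129,0],[0,0,0],0.045],[[0.05,0.129,0],[0,0,0],0.045]]'
python3 -c "
from h import *
togo(-.064,.137,.0295)
o,M=F(); s,c=shot('top')
for ce,n in dark(c,(285,170),40): p=world(c,*ce,.039); print(ce,n,uvw((o,M),p).round(4))"
```

```text
clock: 11.25
eef_pos: [0.5815, 0.0198, 0.0293]
tool_rot: [-180.0, -0.0, 173.5]
wrist_force: [0.1, 0.4, 0.1]
opening: 0.0452
gripper_force: 0.0
clock: 12.38
eef_pos: [0.5459, 0.153, 0.0288]
tool_rot: [-180.0, -0.1, 173.4]
wrist_force: [0.4, -0.0, -0.3]
opening: 0.0451
gripper_force: 0.0
t 12.375 shift [-0.0514  0.0003 -0.0008] rot [-0.0004 -0.0014 -0.0001] uvw [-0.1154  0.1367 -0.0012] F [ 0.44 -0.05 -0.28]
[305.64117647 157.75490196] 510 [-0.0167  0.008   0.009 ]
```

```bash
python3 -m handwheel '[[[-0.012,0,0],[0,0,0],0.045],[[-0.024,0,0],[0,0,0],0.045],[[-0.03,0,0],[0,0,0],0.045],[[-0.035,0,0],[0,0,0],0.045],[[-0.039,0,0],[0,0,0],0.045],[[-0.043,0,0],[0,0,0],0.045],[[-0.047,0,0],[0,0,0],0.045],[[-0.05,0,0],[0,0,0],0.045],[[-0.051,0,0],[0,0,0],0.045],[[-0.051,0,0],[0,0,0],0.045]]'
python3 -m handwheel '[[[0.01,0,0],[0,0,0],0.045],[[0.03,0,0],[0,0,0],0.045],[[0.06,0,-0.01],[0,0,0],0.045],[[0.1,0,-0.05],[0,0,0],0.045],[[0.15,0,-0.09],[0,0,0],0.045],[[0.19,0,-0.11],[0,0,0],0.045],[[0.19,0,-0.11],[0,0,0],0.045],[[0.19,0,-0.11],[0,0,0],0.045]]'
python3 - <<'E'
from h import *
o,M=F(); s,c=shot('top','t4.png'); print(s['eef_pos'])
for ce,n in dark(c,(285,170),40): p=world(c,*ce,.039); print(ce,n,uvw((o,M),p).round(4))
i=cv2.imread('pics/t4.png')[120:245,210:380]
cv2.imwrite('pics/crop4.png',cv2.resize(np.clip(i*1.5,0,255).astype('uint8'),None,fx=4.6,fy=4.6,interpolation=cv2.INTER_CUBIC))
E
```

```text
clock: 13.68
eef_pos: [0.5971, 0.1479, 0.0293]
tool_rot: [180.0, 0.0, 173.5]
wrist_force: [-0.1, -0.1, -0.2]
opening: 0.0449
gripper_force: 0.0
clock: 14.68
eef_pos: [0.4086, 0.1695, 0.1395]
tool_rot: [180.0, 0.1, 173.5]
wrist_force: [-0.8, -0.6, 0.7]
opening: 0.0447
gripper_force: 0.0
[0.40855456 0.16949098 0.13948426]
[267.80582524 153.74368932] 515 [-0.0152  0.1365  0.009 ]
[305.62282398 157.67117988] 517 [-0.0164  0.0081  0.009 ]
```

View pics/crop4.png

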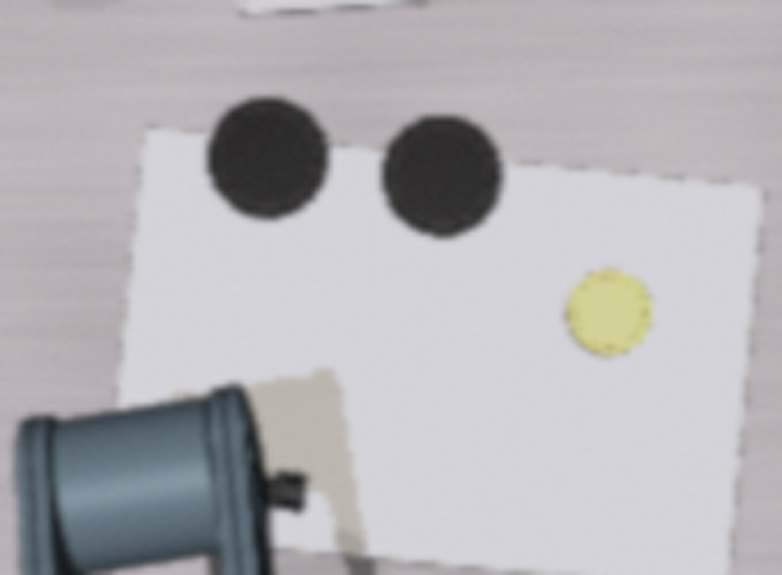

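Both lids overhang the edge: the centres at crop pixels (267,157) and (442,176) lie 15 to 16 mm inside it. They're flat, the jar hasn't moved and the arm is clear.

```bash
python3 -c "
from workcell import job; print(job.job_done())"
```

```text
the job is handed in; nothing more can be done
None
```

Both black lids lie flat and still on the far edge of the board, sticking out about 30 mm and 29 mm by the top camera; the jar stands where it was, and the job is handed in at about 15 s on the robot clock.

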